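# Arm and start the polishing lathe from its sloping control desk

## Robot

A 6-joint arm with a two-finger parallel gripper is mounted at the origin on the work surface. World frame = base frame: x ahead of the robot, y to its left, z up, the work surface at z = 0. Lengths are in mm, angles in rad, forces in N, time in s.
With the tool pointing down it reaches from about 400 to 925 mm from the base axis. Payload 12.5 kg.
Tool frame: the origin (TCP) lies at the very end of the fingers, on their centre line; the grasp point (between the pads) lies 19 mm behind it; z points along the fingers, y is the line along which they close (so a half turn about z gives the same grasp; the last joint's range is limited). The gripper opens to 95 mm and grips with 3 to 60 N. Pads are 20 mm wide; open, the fingers measure 119 mm over their backs; the gripper's body (75 mm by 180 mm) begins 59 mm behind the grasp point.
Start: joints at [-1.274, 0.491, 1.559, -0, 1.092, -0.106], TCP at [245.021, -574.988, 214.661] pointing down, gripper open.
Joint ranges: [-3.1, 3.1], [-0.84, 2.19], [0.05, 2.79], [-1.13, 4.28], [0.06, 2.93], [-2.69, 2.69]. Speed limits (rad/s): [2.22, 2.22, 2.79, 3.14, 3.14, 3.14].

## Interface

Orientations are given as [roll, pitch, yaw] about the fixed x, y, z axes, in that order (R = Rz(yaw) Ry(pitch) Rx(roll)).
In Python, from cell import * gives the robot as it stands.
- The arm moves only by the tool jog_arm, never from a script. Its argument "targets" is a list of rows, each an object with "turn": the turn, a rotation vector about the world's x, y, z in degrees, a list of three; "slide": the shift along the world's x, y, z in mm, a list of three; "claw": the opening in per cent of the stroke, from 0 (shut) to 100 (fully open). In form: [{"turn": [wx, wy, wz], "slide": [x, y, z], "claw": claw}, ...]. A call has 1 to 5 rows; each row shifts and turns the commanded pose from where the row before left it; what a row does not reach is not made up. A row lasts 1/8 s, in which the tool goes at most 62.5 mm and 10.7 degrees, less where a joint would pass 70% of its speed; a pose out of reach is approached as far as the arm can. A call with a gripper value outside its range is refused whole. The fingers move at their own pace and stop on an object; the grip force is fixed at half the most. Time passes only in rows, so rows that do not move let the fingers close. It gives the time, the measured TCP pose, the force, the opening and the grip force at its end, in the units of the state.
- state(): the state, without advancing time (a new reading comes with each control period).
- read_camera(name): name is "side" or "top" or "wrist"; returns a dict with "frame" (384x512x3 uint8, blue, green, red), "mtx" (3x3 intrinsics, pixels), "R" (3x3) and "t" (3): a world point X has camera coordinates R X + t. Camera axes: x right, y down, z forward; pixel columns grow to the right and rows downward; lengths in mm; the calibration is good to about 2 mm. The wrist camera is an equidistant fisheye: a pixel r from the principal point sees the ray r / f radians off the axis. A picture is of the moment at which its call begins. There is no depth.
- job_done(): hands the job in; it is judged then, once.
Trained networks look in the newest picture that a camera, given by its name, has taken for a name from the list of things; names that differ only in an ending like _2 or _b are one class to them, and where a whole thing is asked for, a point or a joint stands for the part that bears it (a point fixed in the world has none). Each returns a list of dicts, best first, with "conf" (0 to 1); they miss things now and then, are a little off and sometimes report something else, mostly with a low value. They report only what shows in the picture. A call takes as long as a camera call. They do not tell look-alikes from the thing itself.
- look_for(query, camera): "xy" ([column, row] in pixels, amid what is visible of it).
The state is a dict: "t": time; "joints": joint angles; "qvel": joint speeds; "tau": joint torques, N m; "eef_pos": TCP position; "tcp_rot": TCP orientation; "ft_force": force on the tool from outside, world axes, zero at the start; "moment": the same for the moment, N m; "opening": opening from 0.0 (shut) to 1.0 (fully open); "grip_force": force on a finger pad.
Only numpy, scipy, OpenCV 4.12 (cv2) and the standard library are available. Lean on these libraries where they do the work, as an engineer would, in place of code of your own. Each camera call takes 0.05 s, during which the arm holds its last target. There are 200 camera calls.

## Task

Take the safety plug out of its wooden stand and push its steel pin into the socket on the sloping control desk until the flange sits flush on the panel, and leave it there. Then, with the plug home, turn the spring-return start knob clockwise all the way to its stop and let go, so that it springs back. Do not turn the knob before the plug is home, and leave the bowl, the spare wheel and the wooden tray where they are.

Things in the scene. Friction and masses are not known exactly. Their poses are not given: they have to be found in the camera images.
- plug: loose safety plug, 0.12 kg, 111 mm long: round steel pin 12 mm in diameter, 45 mm long (last 7 mm tapered to 6), black flange 34 mm in diameter, 6 mm thick, round black handle 26 mm in diameter, 60 mm long. Origin: centre of the flange's underside; +z runs up the handle (top at 66 mm, pin tip at -45 mm). At the start it stands upright in the stand, flange on the stand's top.
- stand: fixed wooden block, 90 x 90 x 60 mm high, with one vertical round hole 17 mm wide and 52 mm deep in the middle of its top, in which the plug's pin stands. Origin: centre of its underside. It stands to the left or the right of the control desk.
- console: fixed grey control desk, origin: its middle on the table. Head 190 mm (up the slope) x 280 wide x 65 thick, sloping 30 degrees, face looking up and to the desk's -x (roughly to the robot). Face centre 130 mm above the origin, low edge 82 mm, high edge 178 mm up. Seen from its low edge: socket left, knob right, 65 mm from the middle, half way up. Switch plate and lens at the high edge: unused.
- socket (a point): centre of the mouth of the round socket hole in the sloping face: 16 mm wide, 55 mm deep, 3 mm chamfer, inside a steel ring 47 mm in diameter, 2.5 mm high. z is the outward normal of the face (the hole runs along -z), x points up the slope, y to the left along the face. With the plug fully home its origin lies at this point and its z along this z.
- knob (a joint): angle of the start knob (rad): 0 at rest, growing clockwise as seen by someone looking at the face, to the stop at 1.05. A spring (0.024 N m at rest, 0.11 N m at the stop) turns it back to 0 when let go.
- knob_grip (a point): grip point of the start knob, on its axis 33 mm out from the face. Black knob: round skirt 60 mm in diameter, 9 mm high, and on it a bar 60 mm long, 16 mm thick, from 9 to 43 mm above the face. z is the outward normal (turning axis); x runs along the bar (up the slope at rest), y across it; the frame turns with the knob.
- bowl: loose white bowl, 130 mm in diameter, 55 mm high, on the side of the desk away from the stand. Origin: centre of its underside.
- wheel: loose spare polishing wheel lying flat, cork, 120 mm in diameter, 24 mm thick, with a hub 30 mm high. Origin: centre of its underside.
- tray: loose empty wooden tray, 110 x 150 x 50 mm high. Origin: centre of its underside.
Things that resemble listed ones, but are neither listed nor needed, are in the scene too. Of the things that look like the plug, the larger one is meant.

How it is judged:
By the outcome, as a careful person would: the job done as asked, in the order asked, and still so for the second after the job is handed in, with the robot touching nothing.
It also fails if it takes over 64 s, if anything falls off the work surface, if the arm or the gripper's body presses on something with over 40 N, if the wrist force passes 120 N, or if a joint passes its speed limit or range.

## Working session

There is one attempt and no reset: what is moved stays moved. The work goes in short steps, Python scripts to look and compute and a tool call to move; the robot and the scene stay as the last step left them, time stands still between calls to the robot, and variables do not carry over. Pictures are saved under pics/ and viewed, at most 10 in all, crops included, and the job is handed in when it is done.

Besides the shell and the picture viewer there is one more tool, called as name(argument=value, ...), one argument or row to a line, values as JSON. jog_arm: Moves the arm, as the interface text tells. Its arguments: {"type":"object","properties":{"targets":{"type":"array","items":{"type":"object","properties":{"turn":{"type":"array","items":{"type":"number"}},"slide":{"type":"array","items":{"type":"number"}},"claw":{"type":"number"}}}}},"required":["targets"]}

```bash
ls; mkdir -p pics
cat > h.py <<'E'
from cell import *
import numpy as np, cv2
def save(c,n):
    d=read_camera(c); cv2.imwrite('pics/'+n,d['frame']); return d
E
python3 - <<'E'
from h import *
s=state(); print(s)
for c in ('side','top'):
    d=save(c,c+'1.png'); print(c,d['mtx'].tolist(),d['R'].round(4).tolist(),d['t'].round(1).tolist())
    for q in ('plug','stand','console','socket','knob','bowl','wheel','tray'):
        try: print(q,[(np.round(r['xy'],1).tolist(),round(r['conf'],2)) for r in look_for(q,c)])
        except Exception as e: print(q,e)
a=cv2.imread('pics/side1.png');b=cv2.imread('pics/top1.png')
cv2.imwrite('pics/both.png',cv2.resize(np.vstack([a,b]),(400,600)) if 0 else np.vstack([a,b])[:, :])
E
```

```text
pics
{'t': 0.0, 'joints': array([-1.27355119e+00,  4.91557260e-01,  1.55948576e+00, -2.80642382e-05,
        1.09172100e+00, -1.05611899e-01]), 'qvel': array([ 0.0017147 , -0.0005561 ,  0.00143013, -0.00067387,  0.00088898,
       -0.00051042]), 'tau': array([ 1.89692441e-04, -6.12631416e+01, -2.58179784e+01,  6.92647370e-02,
        4.82262264e-02, -6.95973267e-05]), 'eef_pos': array([ 244.95886748, -574.70389123,  214.05068218]), 'tcp_rot': array([-3.14042518e+00, -9.87302199e-05,  4.02869929e-01]), 'ft_force': array([0.68859831, 0.83975786, 1.00834636]), 'moment': array([-0.05499164,  0.01266156,  0.01394292]), 'grip_force': 0.0, 'opening': 1.0032309037862839}
side [[380.57655013666925, 0.0, 244.3719791144806], [0.0, 380.57655013666925, 188.56861399220097], [0.0, 0.0, 1.0]] [[0.9812, -0.1927, 0.0108], [-0.1295, -0.6987, -0.7036], [0.1431, 0.689, -0.7105]] [-575.6, 149.9, 1269.6]
plug [([234.1, 284.5], 0.63)]
stand [([236.2, 300.0], 0.75), ([206.8, 146.1], 0.74)]
console [([251.0, 186.0], 0.56)]
socket [([250.8, 181.0], 0.71)]
knob [([238.8, 182.8], 0.63)]
bowl [([206.4, 144.0], 0.79)]
wheel [([298.5, 305.6], 0.75)]
tray [([241.6, 137.3], 0.73)]
top [[357.7229346079399, 0.0, 250.30781831601422], [0.0, 357.7229346079399, 194.49270720674096], [0.0, 0.0, 1.0]] [[-0.0085, -1.0, 0.0001], [-0.9822, 0.0084, -0.1876], [0.1876, -0.0017, -0.9822]] [-19.7, 558.7, 1245.8]
plug []
stand [([334.1, 212.0], 0.56), ([246.8, 182.8], 0.44)]
console [([229.1, 172.9], 0.62)]
socket [([230.8, 175.7], 0.76)]
knob [([247.5, 185.4], 0.54)]
bowl [([153.4, 215.1], 0.8)]
wheel [([346.1, 166.8], 0.95)]
tray [([145.2, 168.5], 0.87)]
```

Run:
```python
import cv2,numpy as np
a=cv2.imread('pics/side1.png');b=cv2.imread('pics/top1.png')
cv2.imwrite('pics/s.png',cv2.resize(a[90:340,130:380],None,fx=2.4,fy=2.4,interpolation=2))
cv2.imwrite('pics/t.png',cv2.resize(b[100:280,110:390],None,fx=2.85,fy=2.85,interpolation=2))
```

```text
(no output)
```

View pics/s.png

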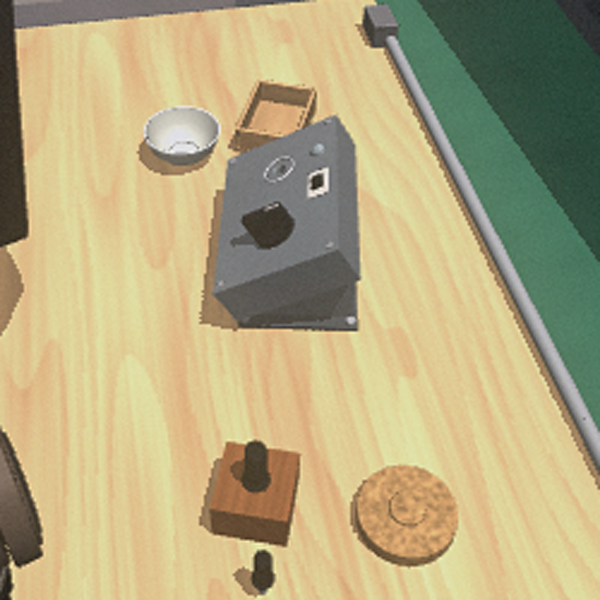

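View pics/t.png

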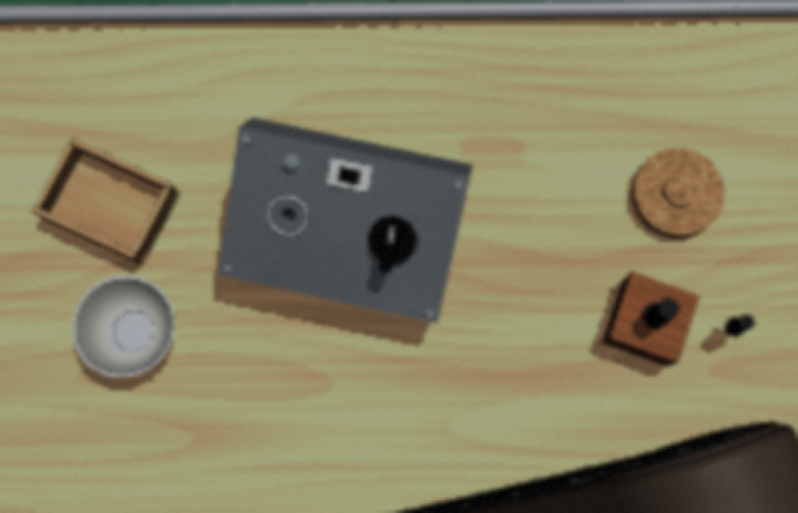

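Two plug-like things appear. One stands in the stand, at side (237,284) and top (343,211). The other is a small one on the table, at side (239,327) and top (369,214). The one in the stand is larger and stands in the block as described, and both enlarged crops confirm it. The socket is at top (211,175), side (246,160). The knob is at top (247,185), side (242,181). The bowl and tray are to the left of the desk.

```bash
cat >> h.py <<'E'
def proj(d,X):
    c=np.asarray(X)@d['R'].T+d['t']; return (c[...,:2]/c[...,2:])*[d['mtx'][0,0],d['mtx'][1,1]]+d['mtx'][:2,2]
def plane(d,p,z):
    r=d['R'].T@np.linalg.inv(d['mtx'])@[p[0],p[1],1]; o=-d['R'].T@d['t']; return o+r*(z-o[2])/r[2]
def face(c,yaw,u,v,w=0):   # point on desk face: u up slope, v left, w out
    s,k=np.sin(np.pi/6),np.cos(np.pi/6)
    p=np.array([u*k-w*s,v,130+u*s+w*k]); Rz=np.array([[np.cos(yaw),-np.sin(yaw),0],[np.sin(yaw),np.cos(yaw),0],[0,0,1]])
    return Rz@p+[c[0],c[1],0]
E
python3 - <<'E'
from h import *
from scipy.optimize import least_squares
S=read_camera('side');T=read_camera('top')
fs=lambda p:((np.array(p)+.5)/2.4-.5+[130,90]); ft=lambda p:((np.array(p)+.5)/2.85-.5+[110,100])
print('handle top',plane(S,fs((256,446)),126),plane(T,ft((666,307)),126))
print('handle foot',plane(S,fs((257,483)),66),plane(T,ft((650,322)),66))
obs=[((-1,1),(232,161),(227,267)),((1,1),(335,127),(247,138)),((1,-1),(330,244),(459,183)),((-1,-1),(220,284),(431,313))]
def f(p,full=0):
    r=[]
    for (i,j),s,t in obs:
        X=face(p[:2],p[2],i*p[3],j*p[4]); r+=[proj(S,X)-fs(s),proj(T,X)-ft(t)]
    X=face(p[:2],p[2],0,65,2.5); r+=[proj(S,X)-fs((279,169)),proj(T,X)-ft((287.5,214))]
    return np.array(r).ravel()
q=least_squares(f,[750,100,0,80,125]); print(q.x,f(q.x).round(1))
p=q.x; print('socket',face(p,p[2],0,65),'knobgrip',face(p,p[2],0,-65,33)); X=face(p,p[2],0,-65,43); print(proj(S,X),proj(T,X))
E
```

```text
handle top [ 497.1716057  -337.60624725  126.        ] [ 497.25201078 -340.2023666   126.        ]
handle foot [ 495.97758813 -349.27599927   66.        ] [ 487.59124033 -335.00267633   66.        ]
[ 5.98651268e+02  4.82325256e+01 -2.39089273e-01  8.42474904e+01
  1.27429426e+02] [ 0.9  0.5  0.5 -0.  -1.6 -1.8  0.5 -0.8  0.3  0.7 -0.2  0.  -0.1  0.3
 -0.8  0.1 -0.  -0.1  0.1  0.2]
socket [614.04443208 111.38353915 130.        ] knobgrip [567.22746258 -11.01099245 158.57883832]
[238.10831639 178.09600308] [245.90364995 186.93577526]
```

jog_arm(
  targets=[
    {"turn": [0,0,0],"slide": [40,38,0],"claw": 100},
    {"turn": [0,0,0],"slide": [40,38,0],"claw": 100},
    {"turn": [0,0,0],"slide": [40,38,0],"claw": 100},
    {"turn": [0,0,0],"slide": [40,38,0],"claw": 100},
    {"turn": [0,0,0],"slide": [40,38,0],"claw": 100},
  ],
)

```text
t: 1.62
eef_pos: [446.2, -383.7, 214.8]
tcp_rot: [3.141, -0.0, 0.403]
ft_force: [-0.9, 0.1, 0.8]
opening: 1.0
grip_force: 0.0
```

jog_arm(
  targets=[
    {"turn": [0,0,0],"slide": [25,22,0],"claw": 100},
    {"turn": [0,0,0],"slide": [25,22,0],"claw": 100},
    {"turn": [0,0,0],"slide": [0,0,0],"claw": 100},
  ],
)

```text
t: 2.0
eef_pos: [496.2, -339.6, 214.6]
tcp_rot: [3.142, -0.0, 0.406]
ft_force: [0.3, -0.0, -0.3]
opening: 1.001
grip_force: 0.0
```

Run:
```python
from h import *
d=save('wrist','w1.png'); print(d['mtx'].round(1).tolist(),d['R'].round(3).tolist(),d['t'].round(1).tolist(),(-d['R'].T@d['t']).round(1))
for q in ('plug','stand'): print(q,[(np.round(r['xy'],1).tolist(),round(r['conf'],2)) for r in look_for(q,'wrist')])
```

```text
[[297.3, 0.0, 253.4], [0.0, 297.3, 191.2], [0.0, 0.0, 1.0]] [[0.395, -0.919, -0.0], [-0.886, -0.381, 0.266], [-0.245, -0.105, -0.964]] [-507.7, 278.9, 475.9] [ 564.  -310.4  384.1]
plug [([254.0, 188.4], 0.75), ([324.4, 214.7], 0.66), ([10.4, 22.0], 0.17)]
stand [([251.3, 166.8], 0.92)]
```

View pics/w1.png

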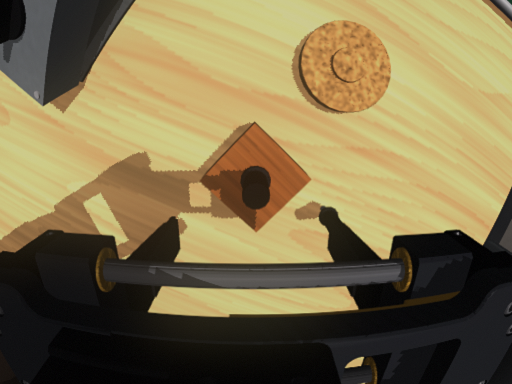

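The wrist view shows the stand's top as a diamond with corners (254,122), (311,180), (257,232) and (200,180). The plug's handle and flange are at (256,188). The small decoy is half hidden by the right finger, at (327,213).

```bash
cat >> h.py <<'E'
def wray(d,p):
    m=d['mtx']; v=(np.array(p)-m[:2,2])/m[0,0]; r=np.hypot(*v)+1e-9
    return d['R'].T@np.array([*(v/r*np.sin(r)),np.cos(r)])
def wplane(d,p,z):
    o=-d['R'].T@d['t']; r=wray(d,p); return o+r*(z-o[2])/r[2]
def wproj(d,X):
    c=np.asarray(X)@d['R'].T+d['t']; h=np.hypot(c[...,0],c[...,1]); th=np.arctan2(h,c[...,2])
    return c[...,:2]/h[...,None]*th[...,None]*d['mtx'][0,0]+d['mtx'][:2,2]
E
python3 - <<'E'
from h import *
d=read_camera('wrist'); g=d['frame'].max(2)
m=(g[150:225,225:290]<50).astype(np.uint8); n,l,st,c=cv2.connectedComponentsWithStats(m)
i=1+st[1:,4].argmax(); b=(l==i); ys,xs=np.nonzero(b); xs+=225; ys+=150
print('blob',xs.min(),xs.max(),ys.min(),ys.max(),b.sum())
for y in range(ys.min(),ys.max()+1,4): k=xs[ys==y]; print(y,k.min(),k.max(),end=' | ')
C=[wplane(d,p,60) for p in ((254,122),(311,180),(257,232),(200,180))]; print(np.round(C,1),np.mean(C,0))
a=np.linspace(0,2*np.pi,60); ci=np.c_[np.cos(a),np.sin(a),0*a]
for c0 in ((496,-339),(500,-340)):
  for r,z in ((13,126),(13,66),(17,66),(17,60)):
    q=wproj(d,ci*r+[*c0,z]); print(c0,r,z,q.min(0).round(1),q.max(0).round(1))
E
```

```text
blob 240 267 165 205 898
165 249 252 | 169 243 260 | 173 241 264 | 177 240 266 | 181 240 267 | 185 242 266 | 189 241 267 | 193 241 267 | 197 242 266 | 201 245 264 | 205 250 258 | [[ 551.4 -317.6   60. ]
 [ 517.5 -402.3   60. ]
 [ 435.4 -371.    60. ]
 [ 468.2 -286.6   60. ]] [ 493.12595397 -344.36920678   60.        ]
(496, -339) 13 126 [237.4 177.2] [266.3 205. ]
(496, -339) 13 66 [240.3 165. ] [264.  188.1]
(496, -339) 17 66 [236.7 161.4] [267.6 191.6]
(496, -339) 17 60 [237.  160.5] [267.4 190.2]
(500, -340) 13 126 [240.1 173.6] [269.1 201.6]
(500, -340) 13 66 [242.5 162. ] [266.3 185.2]
(500, -340) 17 66 [238.9 158.4] [269.9 188.7]
(500, -340) 17 60 [239.2 157.5] [269.7 187.3]
```

jog_arm(
  targets=[
    {"turn": [0,0,0],"slide": [0,-1,-35],"claw": 100},
    {"turn": [0,0,0],"slide": [0,0,-35],"claw": 100},
    {"turn": [0,0,0],"slide": [0,0,-35],"claw": 100},
    {"turn": [0,0,0],"slide": [0,0,-32],"claw": 100},
    {"turn": [0,0,0],"slide": [0,0,0],"claw": 60},
  ],
)

```text
t: 2.82
eef_pos: [493.6, -342.1, 75.9]
tcp_rot: [-3.138, 0.002, 0.402]
ft_force: [-0.9, -0.3, -0.2]
opening: 0.94
grip_force: 0.0
```

jog_arm(
  targets=[
    {"turn": [0,0,0],"slide": [0,0,0],"claw": 0},
    {"turn": [0,0,0],"slide": [0,0,0],"claw": 0},
    {"turn": [0,0,0],"slide": [0,0,0],"claw": 0},
    {"turn": [0,0,0],"slide": [0,0,0],"claw": 0},
    {"turn": [0,0,0],"slide": [0,0,0],"claw": 0},
  ],
)

```text
t: 3.45
eef_pos: [495.1, -342.0, 77.9]
tcp_rot: [3.141, -0.0, 0.403]
ft_force: [0.3, -1.2, -0.0]
opening: 0.425
grip_force: 0.0
```

jog_arm(
  targets=[
    {"turn": [0,0,0],"slide": [0,0,0],"claw": 0},
    {"turn": [0,0,0],"slide": [0,0,0],"claw": 0},
    {"turn": [0,0,0],"slide": [0,0,0],"claw": 0},
  ],
)

```text
t: 3.82
eef_pos: [495.0, -342.0, 77.6]
tcp_rot: [3.142, 0.0, 0.403]
ft_force: [0.3, 0.1, 0.2]
opening: 0.268
grip_force: 30.0
```

jog_arm(
  targets=[
    {"turn": [0,0,0],"slide": [0,0,15],"claw": 0},
    {"turn": [0,0,0],"slide": [0,0,25],"claw": 0},
    {"turn": [0,0,0],"slide": [0,0,30],"claw": 0},
  ],
)

```text
t: 4.2
eef_pos: [494.9, -341.9, 149.0]
tcp_rot: [-3.141, 0.0, 0.403]
ft_force: [-0.2, -0.3, -0.8]
opening: 0.272
grip_force: 30.0
```

jog_arm(
  targets=[
    {"turn": [0,0,10],"slide": [0,10,50],"claw": 0},
    {"turn": [0,0,10],"slide": [0,10,50],"claw": 0},
    {"turn": [0,0,10],"slide": [0,10,50],"claw": 0},
    {"turn": [0,0,10],"slide": [3,40,0],"claw": 0},
    {"turn": [0,0,10],"slide": [3,40,0],"claw": 0},
  ],
)

```text
t: 4.82
eef_pos: [500.7, -231.0, 299.2]
tcp_rot: [3.14, 0.0, 1.28]
ft_force: [0.6, 0.3, -1.0]
opening: 0.272
grip_force: 30.0
```

jog_arm(
  targets=[
    {"turn": [0,0,10],"slide": [3,40,0],"claw": 0},
    {"turn": [0,0,10],"slide": [3,40,0],"claw": 0},
    {"turn": [0,0,10],"slide": [3,40,0],"claw": 0},
    {"turn": [0,0,10],"slide": [4,40,0],"claw": 0},
    {"turn": [0,0,10],"slide": [4,40,0],"claw": 0},
  ],
)

```text
t: 5.45
eef_pos: [517.8, -30.6, 298.7]
tcp_rot: [3.141, 0.001, 2.154]
ft_force: [1.2, -0.5, -1.1]
opening: 0.271
grip_force: 30.0
```

jog_arm(
  targets=[
    {"turn": [0,0,10],"slide": [4,40,0],"claw": 0},
    {"turn": [0,0,10],"slide": [4,40,0],"claw": 0},
    {"turn": [0,0,10],"slide": [4,40,0],"claw": 0},
    {"turn": [0,0,10],"slide": [4,40,0],"claw": 0},
    {"turn": [0,0,0],"slide": [0,0,0],"claw": 0},
  ],
)

```text
t: 6.08
eef_pos: [533.7, 130.0, 298.4]
tcp_rot: [3.141, 0.0, 2.851]
ft_force: [-0.0, -0.4, -2.8]
opening: 0.27
grip_force: 30.0
```

```bash
cat >> h.py <<'E'
from scipy.spatial.transform import Rotation as Ro
def target(yaw):  # tool rotation for desk
    s,k=np.sin(np.pi/6),np.cos(np.pi/6); A=Ro.from_euler('z',yaw)
    x=A.apply([-k,0,-s]); z=A.apply([s,0,-k]); return Ro.from_matrix(np.c_[x,np.cross(z,x),z])
def err(yaw,s=None):
    s=s or state(); r=Ro.from_euler('xyz',s['tcp_rot']); return np.degrees((target(yaw)*r.inv()).as_rotvec()).round(2)
E
python3 - <<'E'
from h import *
s=state(); print(s['eef_pos'],s['tcp_rot'],s['joints'],err(-.239,s))
E
```

```text
[533.67850892 130.03668017 298.38767108] [3.14110158e+00 3.85653271e-04 2.85068633e+00] [ 1.18593561e-01  3.05011246e-01  1.62860172e+00  3.17670012e-04
  1.20743042e+00 -1.16140936e+00] [ -7.88 -28.93   2.9 ]
```

jog_arm(
  targets=[
    {"turn": [-2.6,-9.6,1],"slide": [0,0,0],"claw": 0},
    {"turn": [-2.6,-9.6,1],"slide": [0,0,0],"claw": 0},
    {"turn": [-2.7,-9.7,0.9],"slide": [0,0,0],"claw": 0},
    {"turn": [0,0,0],"slide": [0,0,0],"claw": 0},
  ],
)

```text
t: 6.58
eef_pos: [532.1, 127.6, 297.8]
tcp_rot: [3.141, 0.522, 2.898]
ft_force: [0.4, 1.2, -0.9]
opening: 0.267
grip_force: 30.0
```

Run:
```python
from h import *
s=state(); print(s['eef_pos'],s['joints'],err(-.239,s))
d=save('wrist','w2.png'); c=(598.65,48.2)
for n,(u,v,w) in dict(socket=(0,65,2.5),knob=(0,-65,43)).items(): print(n,wproj(d,face(c,-.239,u,v,w)))
for a in((-1,1),(1,1),(1,-1),(-1,-1)): print(a,wproj(d,face(c,-.239,a[0]*84.25,a[1]*127.4)))
```

```text
[532.05850934 127.56163043 297.80836607] [ 0.22703529  0.15712708  1.93725879 -0.40384188  0.61197626 -0.81869993] [-0.05 -0.07  0.27]
socket [257.05638516 164.89587297]
knob [142.40449444 172.91931708]
(-1, 1) [308.99872296  95.8681782 ]
(1, 1) [304.692713   228.24876538]
(1, -1) [118.9587773  226.62329153]
(-1, -1) [107.10263196 103.34427173]
```

View pics/w2.png

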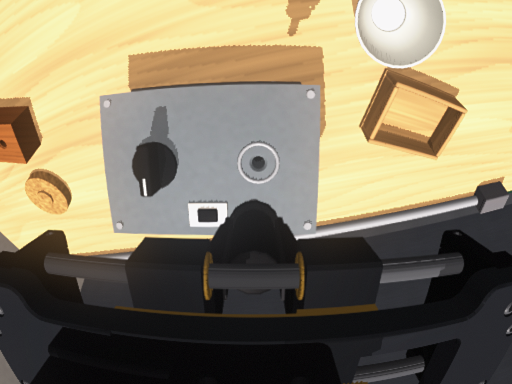

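The wrist view shows the empty socket ring at (258,163). The knob is at (154,165) with its white line pointing up the slope, so it is at rest. The face screws are at (108,103), (311,95), (307,226) and (120,226), all within 2 px of the prediction. Next I'll refine the fit and check the pin in the hand.

Run:
```python
from h import *
from scipy.optimize import least_squares
d=read_camera('wrist'); s=state(); f=d['frame']
g=cv2.cvtColor(f,cv2.COLOR_BGR2GRAY)
sub=g[135:192,230:288]; n,l,st,c=cv2.connectedComponentsWithStats((sub>165).astype(np.uint8))
for i in np.argsort(-st[1:,4])[:3]+1: print('ring',st[i]+[230,135,0,0,0],c[i]+[230,135])
i=1+st[1:,4].argmax(); ring=np.array(cv2.minEnclosingCircle(np.argwhere(l==i)[:,::-1].astype(np.float32))[0])+[230,135]
sc={}
for k,p in {(-1,1):(311,95),(1,1):(307,226),(1,-1):(120,226),(-1,-1):(108,103)}.items():
    w=g[p[1]-6:p[1]+7,p[0]-6:p[0]+7].astype(float); w=np.clip(w-np.median(w)-25,0,None); yy,xx=np.mgrid[-6:7,-6:7]
    sc[k]=np.array(p)+[(w*xx).sum()/w.sum(),(w*yy).sum()/w.sum()]
print(ring,sc)
def r(p): return np.r_[wproj(d,face(p,p[2],0,65,2.5))-ring,np.ravel([wproj(d,face(p,p[2],a*p[3],b*p[4],1))-q for (a,b),q in sc.items()])]
q=least_squares(r,[598,48,-.239,84,127]); p=q.x; print(p.round(3),q.fun.round(1)); print('socket',face(p,p[2],0,65),'n',face(p,p[2],0,0,1)-face(p,p[2],0,0,0))
R=Ro.from_euler('xyz',s['tcp_rot'])
for z in(-17-49,-17-43,-17,45,62): print(z,wproj(d,s['eef_pos']+R.apply([0,0,z])) if z>-60 else '')
cv2.imwrite('pics/w2c.png',cv2.resize(np.clip(f[190:310,200:310].astype(int)*3,0,255).astype(np.uint8),None,fx=5,fy=5))
```

```text
ring [237 142  42  41 373] [257.95442359 162.39678284]
[257.59160233 162.53053474] {(-1, 1): array([310.16376042,  93.16679303]), (1, 1): array([307.1416819 , 225.33363803]), (1, -1): array([118.3904209 , 225.75471698]), (-1, -1): array([106.0989011 , 102.78021978])}
[ 5.96981e+02  4.96650e+01 -2.29000e-01  8.34400e+01  1.28388e+02] [ 0.1 -0.2 -0.   0.  -0.   0.3  0.2 -0.3 -0.2  0.1]
socket [611.73786726 112.96796852 130.        ] n [-0.48694438  0.11351287  0.8660254 ]
-66 
-60 
-17 [254.61552629 249.41156304]
45 [254.30194863 213.21359528]
62 [254.24108262 206.27441813]
```

View pics/w2c.png

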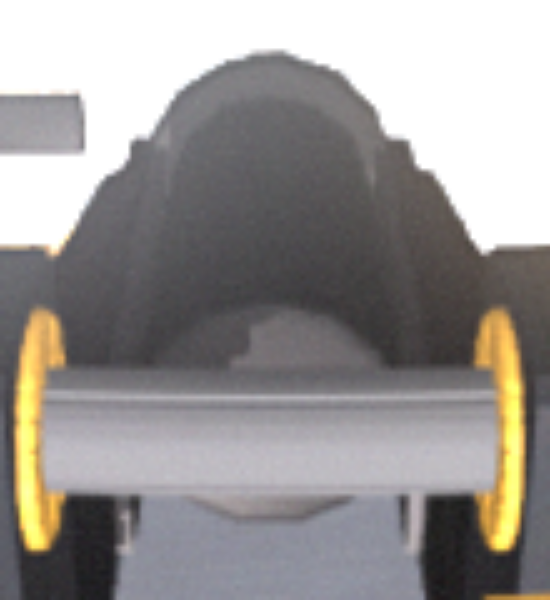

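The pin is hidden behind the flange, and the plug sits straight and centred in the hand with its flange apex at (254,200). I'll move to a point 15 mm off the socket mouth.

jog_arm(
  targets=[
    {"turn": [0,0,0.8],"slide": [14,-2,-33],"claw": 0},
    {"turn": [0,0,0],"slide": [14,-2,-34],"claw": 0},
    {"turn": [0,0,0],"slide": [14,-2,-34],"claw": 0},
    {"turn": [0,0,0],"slide": [0,0,0],"claw": 0},
    {"turn": [0,0,0],"slide": [0,0,0],"claw": 0},
  ],
)

```text
t: 7.3
eef_pos: [576.7, 121.5, 197.8]
tcp_rot: [3.141, 0.523, 2.91]
ft_force: [0.3, -2.0, 0.3]
opening: 0.269
grip_force: 30.0
```

Run:
```python
from h import *
c=(596.98,49.67);y=-.229
s=state(); print(s['eef_pos'],s['ft_force'],err(y,s))
S=face(c,y,0,65); R=target(y); print('tool-frame offset (x downslope,y,z depth to home)',R.inv().apply(S-s['eef_pos']+0))
d=read_camera('wrist'); f=d['frame']; 
e=save('side','s2.png')['frame']; h=save('top','t2.png')['frame']
A=cv2.resize(f[110:230,200:310],(400,436));
P=proj(read_camera('side'),S).astype(int);print(P); B=cv2.resize(e[P[1]-60:P[1]+49,P[0]-55:P[0]+45],(400,436))
cv2.imwrite('pics/p3.png',np.hstack([A,B]))
```

```text
[576.68222414 121.53811239 197.78088869] [ 0.27914074 -2.00307292  0.26673257] [-0.06 -0.01  0.09]
tool-frame offset (x downslope,y,z depth to home) [ 2.64233357 -0.38424413 76.74107667]
[245 160]
```

View pics/p3.png

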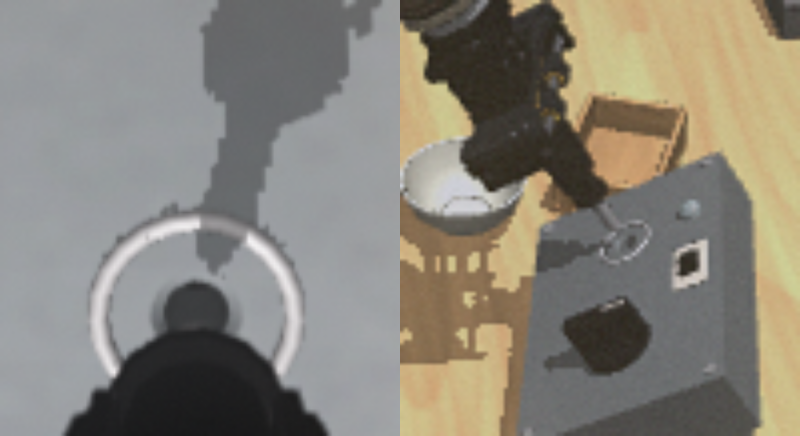

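The left crop (wrist) shows the flange in front of the ring, with the hole centred just ahead of it. The right crop (side) shows the pin tip at about (615,220) in line with the hole at (630,240). I'll shift 2 mm down the slope and enter slowly.

jog_arm(
  targets=[
    {"turn": [0,0,0],"slide": [-1.7,0.4,-1.0],"claw": 0},
    {"turn": [0,0,0],"slide": [5.0,-1.1,-8.6],"claw": 0},
    {"turn": [0,0,0],"slide": [5.0,-1.1,-8.6],"claw": 0},
    {"turn": [0,0,0],"slide": [2.5,-0.6,-4.3],"claw": 0},
    {"turn": [0,0,0],"slide": [0,0,0],"claw": 0},
  ],
)

```text
t: 8.12
eef_pos: [587.0, 119.5, 173.5]
tcp_rot: [3.141, 0.522, 2.912]
ft_force: [0.4, -0.2, -1.0]
opening: 0.271
grip_force: 30.0
```

```bash
cat >> h.py <<'E'
def rep(s=None):
    s=s or state(); c=(596.98,49.67);y=-.229; R=target(y)
    print('off',R.inv().apply(face(c,y,0,65)-s['eef_pos']).round(2),'F tool',R.inv().apply(s['ft_force']).round(1),'M',R.inv().apply(s['moment']).round(2),'err',err(y,s),'open',s['opening'],s['grip_force'],s['t'])
E
python3 -c "
from h import *
rep()"
```

```text
off [-0.4  -0.71 50.47] F tool [ 0.1 -0.1  1. ] M [-0.15  0.25  0.03] err [-0.06 -0.08  0.01] open 0.27103317939843713 29.998840391635895 8.125
```

jog_arm(
  targets=[
    {"turn": [0,0,0],"slide": [3.9,-0.9,-6.9],"claw": 0},
    {"turn": [0,0,0],"slide": [3.9,-0.9,-6.9],"claw": 0},
    {"turn": [0,0,0],"slide": [3.9,-0.9,-6.9],"claw": 0},
    {"turn": [0,0,0],"slide": [0,0,0],"claw": 0},
  ],
)

```text
t: 8.62
eef_pos: [598.7, 116.8, 152.8]
tcp_rot: [3.141, 0.522, 2.912]
ft_force: [0.7, 0.3, -1.1]
opening: 0.27
grip_force: 30.0
```

```bash
python3 -c "
from h import *
rep()"
```

```text
off [-0.38 -0.74 26.5 ] F tool [0.  0.4 1.3] M [-0.08  0.23  0.11] err [-0.06 -0.08  0.01] open 0.2696110931041651 29.99887526035309 8.625
```

jog_arm(
  targets=[
    {"turn": [0,0,0],"slide": [2.9,-0.7,-5.2],"claw": 0},
    {"turn": [0,0,0],"slide": [1,-0.2,-1.7],"claw": 0},
    {"turn": [0,0,0],"slide": [0,0,0],"claw": 0},
  ],
)

```text
t: 9.0
eef_pos: [602.4, 116.0, 146.4]
tcp_rot: [3.141, 0.523, 2.912]
ft_force: [1.0, -0.4, -1.0]
opening: 0.271
grip_force: 30.0
```

jog_arm(
  targets=[
    {"turn": [0,0,0],"slide": [0.7,-0.2,-1.3],"claw": 0},
    {"turn": [0,0,0],"slide": [0,0,0],"claw": 0},
  ],
)

```text
t: 9.25
eef_pos: [603.1, 115.8, 145.3]
tcp_rot: [3.14, 0.523, 2.912]
ft_force: [0.6, -0.7, -1.9]
opening: 0.27
grip_force: 30.0
```

```bash
python3 -c "
from h import *
rep()"
```

```text
off [-0.17 -0.79 17.74] F tool [ 0.3 -0.5  2.1] M [-0.04  0.27  0.03] err [-0.07 -0.03  0.01] open 0.2701812441439048 29.998878836631775 9.25
```

Contact should come any moment now, so I'll use small steps.

jog_arm(
  targets=[
    {"turn": [0,0,0],"slide": [0.5,-0.1,-0.9],"claw": 0},
    {"turn": [0,0,0],"slide": [0,0,0],"claw": 0},
  ],
)

```text
t: 9.5
eef_pos: [603.5, 115.8, 144.8]
tcp_rot: [3.14, 0.523, 2.912]
ft_force: [-3.8, 2.3, 4.5]
opening: 0.271
grip_force: 30.0
```

jog_arm(
  targets=[
    {"turn": [0,0,0],"slide": [0.5,-0.1,-0.9],"claw": 0},
    {"turn": [0,0,0],"slide": [0,0,0],"claw": 0},
  ],
)

```text
t: 9.75
eef_pos: [603.6, 115.8, 144.7]
tcp_rot: [3.14, 0.524, 2.912]
ft_force: [-15.7, 3.2, 17.7]
opening: 0.268
grip_force: 30.0
```

```bash
python3 -c "
from h import *
rep()"
```

```text
off [-0.09 -0.87 17.06] F tool [  5.1  -0.4 -23.3] M [ 0.25  0.94 -0.  ] err [-0.05  0.04  0.  ] open 0.2683906815924131 30.00326156616211 9.75
```

The plug is seated: firm contact of 23 N at the expected depth. I'll release it and back off along the normal.

jog_arm(
  targets=[
    {"turn": [0,0,0],"slide": [0,0,0],"claw": 60},
    {"turn": [0,0,0],"slide": [0,0,0],"claw": 60},
    {"turn": [0,0,0],"slide": [0,0,0],"claw": 60},
    {"turn": [0,0,0],"slide": [0,0,0],"claw": 60},
  ],
)

```text
t: 10.25
eef_pos: [604.2, 115.6, 143.3]
tcp_rot: [3.141, 0.523, 2.912]
ft_force: [0.1, 0.1, -0.3]
opening: 0.587
grip_force: 0.0
```

jog_arm(
  targets=[
    {"turn": [0,0,0],"slide": [-5,1.1,8.7],"claw": 60},
    {"turn": [0,0,0],"slide": [-17,4,30.3],"claw": 60},
    {"turn": [0,0,0],"slide": [-19.5,4.5,34.6],"claw": 60},
    {"turn": [0,0,0],"slide": [-7.3,1.7,13],"claw": 60},
    {"turn": [0,0,0],"slide": [0,0,0],"claw": 60},
  ],
)

```text
t: 10.88
eef_pos: [555.3, 127.1, 230.9]
tcp_rot: [3.14, 0.525, 2.912]
ft_force: [-0.7, -0.4, -0.4]
opening: 0.602
grip_force: 0.0
```

Run:
```python
from h import *
rep(); c=(596.98,49.67);y=-.229
d=read_camera('wrist'); sd=read_camera('side')
A=cv2.resize(d['frame'][40:240,60:340],(560,400)); P=proj(sd,face(c,y,0,65)).astype(int); B=cv2.resize(sd['frame'][P[1]-35:P[1]+65,P[0]-35:P[0]+25],(240,400))
cv2.imwrite('pics/p4.png',np.hstack([A,B]))
for n,(u,v,w) in dict(flange=(0,65,6),top=(0,65,66),knob43=(0,-65,43),skirt=(0,-65,9)).items(): print(n,wproj(d,face(c,y,u,v,w)),proj(sd,face(c,y,u,v,w)))
a=state(); print(target(y).inv().apply(face(c,y,0,-65)-a['eef_pos']),face(c,y,0,-65))
```

```text
off [  0.12  -0.97 116.48] F tool [ 0.7 -0.5  0.1] M [-0.08  0.15  0.09] err [-0.08  0.08 -0.02] open 0.6017488071505719 0.0 10.875
flange [252.7110604  189.67434216] [244.73460276 159.16734686]
top [252.68303832 209.69688535] [236.14924166 147.37881175]
knob43 [112.5568044  200.34830732] [237.71667274 177.91139112]
skirt [126.54773359 190.64016169] [242.92001632 184.58602829]
[  -0.57949356 -130.66326724  114.96613142] [582.22475668 -13.63310257 130.        ]
```

View pics/p4.png

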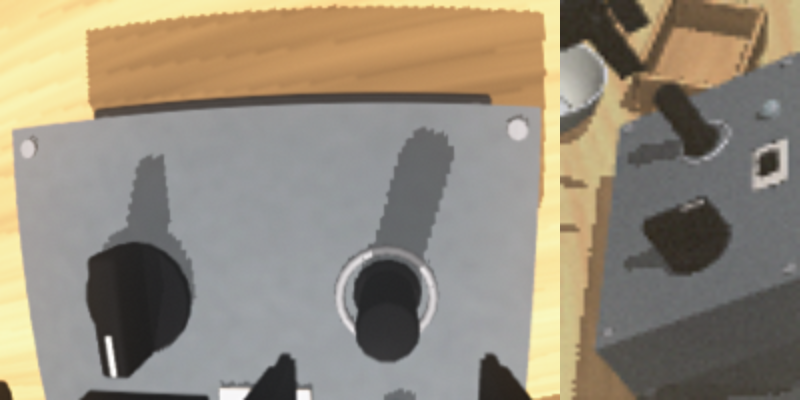

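The left crop (wrist) shows the plug centred in the socket ring at crop (387,300), standing perpendicular to the face. The right crop (side) shows the flange down inside the ring. The knob is still at rest. Now I'll move above the knob.

jog_arm(
  targets=[
    {"turn": [0,0,0],"slide": [-7.4,-31.8,0],"claw": 60},
    {"turn": [0,0,0],"slide": [-7.4,-31.8,0],"claw": 60},
    {"turn": [0,0,0],"slide": [-7.4,-31.8,0],"claw": 60},
    {"turn": [0,0,0],"slide": [-7.4,-31.8,0],"claw": 60},
    {"turn": [0,0,0],"slide": [0,0,0],"claw": 60},
  ],
)

```text
t: 11.6
eef_pos: [525.4, -2.2, 228.8]
tcp_rot: [3.141, 0.521, 2.909]
ft_force: [0.3, -0.0, 0.0]
opening: 0.604
grip_force: 0.0
```

jog_arm(
  targets=[
    {"turn": [0,0,0],"slide": [14.6,-3.4,-26],"claw": 60},
    {"turn": [0,0,0],"slide": [9.7,-2.3,-17.3],"claw": 60},
    {"turn": [0,0,0],"slide": [0,0,0],"claw": 60},
  ],
)

```text
t: 11.98
eef_pos: [550.0, -5.6, 184.8]
tcp_rot: [3.141, 0.519, 2.912]
ft_force: [-0.4, -0.6, -0.4]
opening: 0.6
grip_force: 0.0
```

Run:
```python
from h import *
c=(596.98,49.67);y=-.229; a=state(); print(target(y).inv().apply(face(c,y,0,-65)-a['eef_pos']),err(y,a),a['joints'],a['eef_pos'])
d=read_camera('wrist');f=d['frame']; print(wproj(d,face(c,y,0,-65,43)))
cv2.imwrite('pics/p5.png',cv2.resize(f[130:310,140:370],(690,540)))
```

```text
[-1.32639472 -0.4811077  64.00417124] [-0.09 -0.23 -0.  ] [-0.09852599  0.30105204  2.11595619 -0.2999866   0.21838283 -1.16381477] [550.04863077  -5.63920422 184.76604088]
[253.40412827 225.73931674]
```

View pics/p5.png

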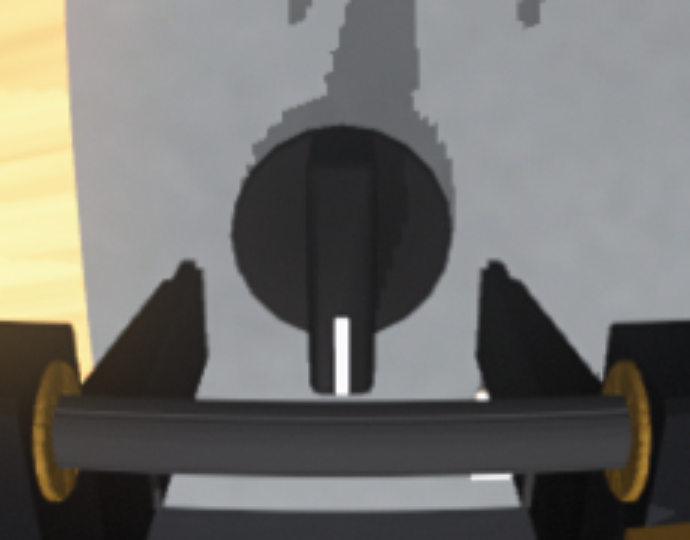

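The crop shows the bar centred between the open fingers, with the bar at x≈342 and the fingers at 205 and 480. The white line points up the slope, so the knob is at rest. I'll descend and grip.

jog_arm(
  targets=[
    {"turn": [0,0,0],"slide": [6,-1.4,-10],"claw": 60},
    {"turn": [0,0,0],"slide": [6,-1.4,-10],"claw": 60},
    {"turn": [0,0,0],"slide": [6,-1.4,-10],"claw": 60},
    {"turn": [0,0,0],"slide": [6,-1.4,-10],"claw": 60},
    {"turn": [0,0,0],"slide": [0,0,0],"claw": 50},
  ],
)

```text
t: 12.65
eef_pos: [574.1, -11.7, 145.8]
tcp_rot: [3.141, 0.522, 2.912]
ft_force: [-0.3, -0.5, -0.6]
opening: 0.542
grip_force: 0.0
```

```bash
cat >> h.py <<'E'
def repk():
    c=(596.98,49.67);y=-.229; a=state(); R=target(y); print('off',R.inv().apply(face(c,y,0,-65)-a['eef_pos']).round(2),'rot err tool axes',R.inv().apply(err(y,a)).round(2),'q',a['joints'].round(3),'F',R.inv().apply(a['ft_force']).round(1),'M',R.inv().apply(a['moment']).round(3),a['opening'],a['t'])
E
python3 -c "
from h import *
repk()"
```

```text
off [ 0.69 -0.09 17.9 ] rot err tool axes [ 0.04 -0.12 -0.04] q [-0.107  0.398  2.106 -0.469  0.133 -0.998] F [ 0.4 -0.5  0.4] M [-0.105  0.151  0.06 ] 0.5417184720307703 12.65
```

jog_arm(
  targets=[
    {"turn": [0,0,0],"slide": [0,0,0],"claw": 0},
    {"turn": [0,0,0],"slide": [0,0,0],"claw": 0},
    {"turn": [0,0,0],"slide": [0,0,0],"claw": 0},
    {"turn": [0,0,0],"slide": [0,0,0],"claw": 0},
    {"turn": [0,0,0],"slide": [0,0,0],"claw": 0},
  ],
)

```text
t: 13.28
eef_pos: [574.1, -11.3, 147.1]
tcp_rot: [3.14, 0.524, 2.912]
ft_force: [-1.6, 3.6, 3.6]
opening: 0.165
grip_force: 30.0
```

```bash
python3 -c "
from h import *
repk()"
```

```text
off [ 1.24 -0.41 19.  ] rot err tool axes [ 0.07 -0.01 -0.02] q [-0.106  0.396  2.106 -0.469  0.133 -0.999] F [ 0.3  3.2 -4.3] M [-0.688  0.24   0.052] 0.16499613828890272 13.275
```

jog_arm(
  targets=[
    {"turn": [4.38,-1.02,-7.79],"slide": [0,0,0],"claw": 0},
    {"turn": [4.38,-1.02,-7.79],"slide": [0,0,0],"claw": 0},
    {"turn": [4.38,-1.02,-7.79],"slide": [0,0,0],"claw": 0},
    {"turn": [4.38,-1.02,-7.79],"slide": [0,0,0],"claw": 0},
    {"turn": [4.38,-1.02,-7.79],"slide": [0,0,0],"claw": 0},
  ],
)

```text
t: 13.9
eef_pos: [573.9, -11.6, 147.0]
tcp_rot: [2.752, 0.359, 2.051]
ft_force: [-2.2, 2.1, 4.2]
opening: 0.167
grip_force: 30.0
```

```bash
python3 -c "
from h import *
repk()"
```

```text
off [ 1.08 -0.14 18.97] rot err tool axes [ 6.000e-02 -1.000e-02 -4.529e+01] q [-0.107  0.396  2.107 -0.471  0.133 -0.207] F [ 0.2  1.5 -5. ] M [-0.123  0.319 -0.058] 0.16677435499324494 13.9
```

jog_arm(
  targets=[
    {"turn": [3.41,-0.8,-6.06],"slide": [0,0,0],"claw": 0},
    {"turn": [3.41,-0.8,-6.06],"slide": [0,0,0],"claw": 0},
    {"turn": [0.97,-0.23,-1.73],"slide": [0,0,0],"claw": 0},
    {"turn": [0,0,0],"slide": [0,0,0],"claw": 0},
  ],
)

```text
t: 14.4
eef_pos: [573.8, -11.6, 146.9]
tcp_rot: [2.674, 0.245, 1.791]
ft_force: [-4.1, 1.4, 5.8]
opening: 0.166
grip_force: 30.0
```

Run:
```python
from h import *
repk()
c=(596.98,49.67);y=-.229
f=save('wrist','w6.png')['frame']; cv2.imwrite('pics/p6.png',cv2.resize(f[130:310,140:370],(690,540)))
```

```text
off [ 1.01 -0.07 18.97] rot err tool axes [ 6.000e-02 -0.000e+00 -6.088e+01] q [-0.107  0.396  2.107 -0.475  0.132  0.069] F [ 0.8  0.4 -7.2] M [-0.028  0.462 -0.29 ] 0.16610263188907684 14.4
```

View pics/p6.png

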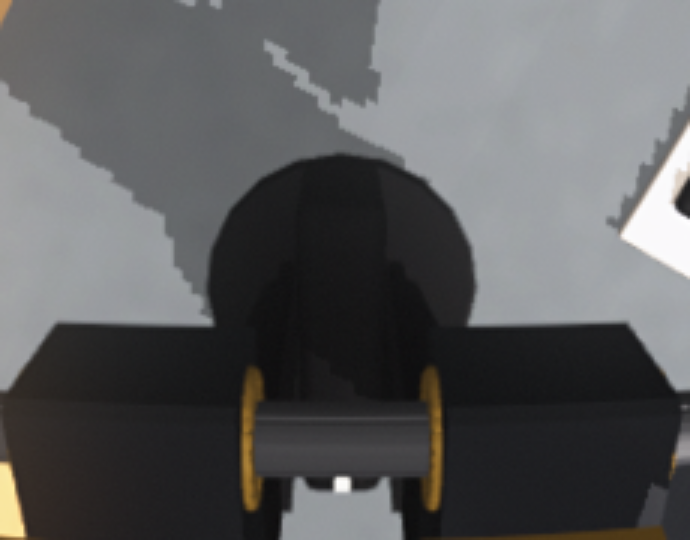

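The white line is still at the centre of the fingers, so the bar turned with the gripper. The moment jumped from -0.06 to -0.29 N m at 60.9°, which means the knob is at the stop. I'll push slightly more to confirm, then open.

jog_arm(
  targets=[
    {"turn": [0.97,-0.23,-1.73],"slide": [0,0,0],"claw": 0},
    {"turn": [0,0,0],"slide": [0,0,0],"claw": 0},
  ],
)

```text
t: 14.7
eef_pos: [573.8, -11.6, 146.9]
tcp_rot: [2.666, 0.23, 1.761]
ft_force: [-4.7, 0.8, 5.2]
opening: 0.164
grip_force: 30.4
```

```bash
python3 -c "
from h import *
repk()"
```

```text
off [ 0.97 -0.08 18.98] rot err tool axes [ 6.000e-02  1.000e-02 -6.282e+01] q [-0.107  0.396  2.107 -0.477  0.132  0.105] F [ 1.5 -0.3 -6.9] M [-0.005  0.425 -0.724] 0.16400048520713717 14.7
```

jog_arm(
  targets=[
    {"turn": [0,0,0],"slide": [0,0,0],"claw": 100},
    {"turn": [0,0,0],"slide": [0,0,0],"claw": 100},
    {"turn": [0,0,0],"slide": [0,0,0],"claw": 100},
    {"turn": [0,0,0],"slide": [0,0,0],"claw": 100},
    {"turn": [0,0,0],"slide": [0,0,0],"claw": 100},
  ],
)

```text
t: 15.32
eef_pos: [574.0, -11.6, 146.7]
tcp_rot: [2.666, 0.228, 1.758]
ft_force: [0.2, 0.5, -0.3]
opening: 0.636
grip_force: 0.0
```

jog_arm(
  targets=[
    {"turn": [0,0,0],"slide": [0,0,0],"claw": 100},
    {"turn": [0,0,0],"slide": [0,0,0],"claw": 100},
    {"turn": [0,0,0],"slide": [0,0,0],"claw": 100},
    {"turn": [0,0,0],"slide": [0,0,0],"claw": 100},
  ],
)

```text
t: 15.82
eef_pos: [574.1, -11.6, 146.8]
tcp_rot: [2.665, 0.228, 1.758]
ft_force: [-0.9, 0.8, 0.3]
opening: 0.992
grip_force: 0.0
```

```bash
python3 -c "
from h import *
repk()"
```

```text
off [ 1.12 -0.1  18.76] rot err tool axes [  0.08   0.   -63.  ] q [-0.107  0.397  2.107 -0.476  0.131  0.107] F [ 0.8  0.5 -0.8] M [-0.051  0.146  0.024] 0.9921156023868529 15.825
```

The stop is confirmed at -0.72 N m. I'll withdraw along the normal and look at the result.

jog_arm(
  targets=[
    {"turn": [0,0,0],"slide": [-5,1.1,8.7],"claw": 100},
    {"turn": [0,0,0],"slide": [-14.6,3.4,26],"claw": 100},
    {"turn": [0,0,0],"slide": [-19.5,4.5,34.6],"claw": 100},
    {"turn": [0,0,0],"slide": [-19.5,4.5,34.6],"claw": 100},
    {"turn": [0,0,0],"slide": [-19.5,4.5,34.6],"claw": 100},
  ],
)

```text
t: 16.45
eef_pos: [495.1, 6.6, 286.4]
tcp_rot: [2.665, 0.228, 1.758]
ft_force: [0.2, -1.1, 0.4]
opening: 0.999
grip_force: 0.0
```

jog_arm(
  targets=[
    {"turn": [0,0,0],"slide": [-30,0,20],"claw": 100},
    {"turn": [0,0,0],"slide": [-30,0,20],"claw": 100},
    {"turn": [0,0,0],"slide": [0,0,0],"claw": 100},
  ],
)

```text
t: 16.82
eef_pos: [435.0, 6.5, 326.8]
tcp_rot: [2.662, 0.229, 1.757]
ft_force: [0.0, 0.6, -0.6]
opening: 0.998
grip_force: 0.0
```

Run:
```python
from h import *
repk()
a=save('side','s9.png')['frame']; b=save('wrist','w9.png')['frame']
cv2.imwrite('pics/p9.png',np.hstack([cv2.resize(a[120:220,190:290],(400,400),interpolation=2),cv2.resize(b[0:300,100:400],(400,400))]))
```

```text
off [-29.67  13.82 244.43] rot err tool axes [  0.2    0.16 -63.01] q [-0.096 -0.091  2.117 -0.117  0.595 -0.259] F [0.4 0.6 0.4] M [-0.031  0.185  0.031] 0.9978424048904896 16.825
```

View pics/p9.png

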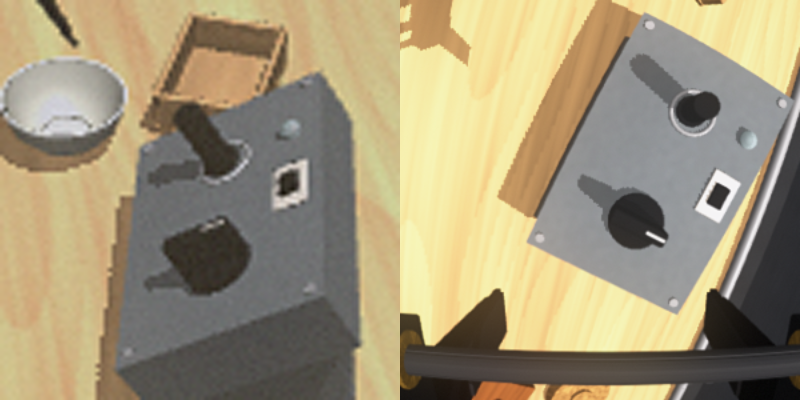

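The plug is home in the socket (side crop 215,160). The knob is back at rest with its white line up the slope, and the bowl and tray have not moved. I'll hand the job in.

```bash
python3 -c "
from h import *
print(job_done())"
```

```text
the job is handed in; nothing more can be done
None
```

The job is handed in at about 17 s on the robot's clock: the plug is flush in the socket, the knob was then turned to its stop and sprang back, the bowl, wheel and tray were left alone, and the robot is clear.

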